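Clear the valve face, draw the gate and show it to the inspection camera

ROBOT

A 6-joint arm with a two-finger parallel gripper is mounted at the origin on the work surface. World frame = base frame: x ahead of the robot, y to its left, z up, the work surface at z = 0. Lengths are in m, angles in rad, forces in N, time in s.
With the tool pointing down it reaches from about 0.35 to 0.875 m from the base axis. Payload 15.5 kg.
Tool frame: the origin (TCP) lies midway between the tips of the shut fingers; the grasp point (between the pads) lies 19 mm behind it (ctrl.grip_depth is the distance from the TCP to the grasp point, in m); z points along the fingers, y is the line along which they close (so a half turn about z gives the same grasp; the last joint's range is limited). The gripper opens to 85 mm and grips with 20 to 120 N. Pads are 22 mm wide; open, the fingers measure 114 mm over their backs; the gripper's body (76 mm by 85 mm) begins 54 mm behind the grasp point. The pads swing forward as they close: fully open they stand 13 mm farther back than shut.
Start: joints at [1.222, 0.494, 1.345, -0, 1.302, -0.096], TCP at [0.156, 0.605, 0.231] pointing down, gripper open.
Joint ranges: [-2.91, 2.91], [-0.82, 2.16], [0.22, 2.67], [-1.22, 4.37], [0.12, 2.79], [-3.08, 3.08]. Speed limits (rad/s): [1.89, 1.89, 2.57, 3.01, 3.01, 3.01].

INTERFACE

Orientations are given as a unit quaternion [x, y, z, w].
In Python, from cell import ctrl gives the robot as it stands. The module is installed in compiled form; this text tells all that it offers.
- The arm moves only by the tool drive_tool, never from a script. Its argument "plan" is a list of rows, each a list of 2 entries, a list of its own where there are three numbers: the shift along the tool's x, y, z in m, then the turn, a rotation vector about the tool's x, y, z in rad. A call has 1 to 20 rows; each row shifts and turns the commanded pose from where the row before left it, along the tool's axes as they then stand; what a row does not reach is not made up. A row lasts 1/12 s, in which the tool goes at most 41.7 mm and 7.16 degrees, less where a joint would pass 70% of its speed; a pose out of reach is approached as far as the arm can. A call with a gripper value outside its range is refused whole. "hand" is the gripper command: -1 is shut, 1 is fully open, values between are in proportion, set as the call begins (left out, the last holds). The fingers move at their own pace and stop on an object; "squeeze" is the grip in N (left out, the last holds). Time passes only in rows, so rows that do not move let the fingers close. It gives the time, the measured TCP pose, the force, the opening and the grip force at its end, in the units of the state.
- ctrl.sense(): the state, without advancing time (a new reading comes with each control period).
- ctrl.snapshot(name): name is "scene" or "top" or "wrist"; returns the picture (400x640x3 uint8, red, green, blue); there is no depth.
- ctrl.calibration(name): a dict with "fx", "fy", "cx", "cy" (pixels), "R" (3x3) and "t" (3): a world point X has camera coordinates R X + t; the wrist camera has in their place "mount" (4x4, takes a point from camera to tool coordinates, whose origin is the TCP and whose axes are the flange's). Camera axes: x right, y down, z forward; pixel columns grow to the right and rows downward; lengths in m; the calibration is good to about 2 mm. A picture is of the moment at which its call begins: read the wrist's pose just before it. calibration takes no time and is no camera call.
- ctrl.sign_off(): hands the job in; it is judged then, once.
The state is a dict: "time_s": time; "joint_positions": joint angles; "dq": joint speeds; "effort": joint torques, N m; "tool_pos": TCP position; "tool_rot": TCP orientation; "wrist_force": force on the tool from outside, world axes, zero at the start; "moment": the same for the moment, N m; "opening": finger opening in m; "grasp_force": force on a finger pad.
Only numpy, scipy, OpenCV 4.12 (cv2) and the standard library are available. Lean on these libraries where they do the work, as an engineer would, in place of code of your own. Each camera call takes 0.05 s, during which the arm holds its last target. There are 200 camera calls.

TASK

Use the scraper block to wipe all four loose rust flakes off the top face of the valve body into the tray at its end, and stand the scraper back upright on the bench. Only then, so that no flake drops into the open slot, draw the gate out by its stem and hold it up in front of the inspection camera: stem upright, middle of the blade 18 cm straight in front of the lens and level with it, a broad face square to the lens. Push the flakes only with the scraper, leave the other things on the bench where they are, and finish while still holding the gate there, steady in the gripper.

Things in the scene. Friction and masses are not known exactly. Their poses are not given: they have to be found in the camera images.
- valve_face (a point): centre of the flat bare-steel top face of the gate valve body, a blue cast block fixed to the bench with a round pipe flange at the end away from the tray, 110 mm wide (x) and 250 mm long (y), top face level and 70 mm above the bench. x runs across the block, y along it towards the tray, z up. Nothing stands above the face except the gate's top and the loose flakes
- tray_floor (a point): centre of the inner floor (4 mm above the bench) of the open aluminium tray fixed against the +y end of the valve block, 140 x 140 mm outside, walls 4 mm thick, rim 35 mm above the bench, so the end edge of the top face drops straight into it. Same axes as valve_face
- slot_mouth (a point): centre of the gate's slot in the top face, 90 mm from the face's centre towards its end away from the tray. The slot is 64 mm long along x, 13 mm wide along y, 66 mm deep. Same axes as valve_face
- gate_blade (a point): middle of the blade of the valve's gate: a steel blade 60 mm wide (x), 10 mm thick (y), 70 mm high with a round bottom and a ring seat on both broad faces, with a square stem up from the middle of its top. Weighs about 0.4 kg. Starts loosely seated in the slot, the top 4 mm of the blade and the stem showing above the face. z points up the stem, y is the normal of the broad faces; front and back are alike
- gate_stem (a point): the place to grip the gate: a point on the axis of its stem, 58 mm above the blade's middle. The stem is 24 mm (x) by 16 mm (y) and 46 mm high, its top 23 mm above this point and, when seated, 50 mm above the valve's top face. Same axes as gate_blade
- scraper_grip (a point): the place to grip the scraper block, a loose tool standing on the bench: a grey foot 100 mm wide (x), 36 mm thick (y) and 30 mm high with a flat steel underside, and an upright wooden handle 30 mm (x) by 20 mm (y) from the foot's top to 100 mm above its underside. This point is on the handle's axis, 70 mm above the underside. z points up the handle. Weighs about 0.25 kg
- lens (a point): centre of the front glass of the inspection camera, 200 mm above the bench: a black camera with a white ring light on a post with a 100 x 120 mm base, fixed to the bench. x is level and points from the lens back into the camera, z up: it looks along -x
- focus (a point): the camera's focus point in empty air, straight in front of the lens at 180 mm from the glass and at its height (200 mm above the bench). Same axes as lens
- flake0_mid (a point): loose flake of rust scale, about 20 x 15 mm and 7 mm thick, 12 g, lying flat on the valve's top face between the middle and the tray end; this is its centre
- flake1_mid (a point): loose flake of rust scale, about 20 x 15 mm and 7 mm thick, 12 g, lying flat on the valve's top face between the middle and the tray end; this is its centre
- flake2_mid (a point): loose flake of rust scale, about 20 x 15 mm and 7 mm thick, 12 g, lying flat on the valve's top face between the middle and the tray end; this is its centre
- flake3_mid (a point): loose flake of rust scale, about 20 x 15 mm and 7 mm thick, 12 g, lying flat on the valve's top face between the middle and the tray end; this is its centre
- shackle: bystander on the bench, not part of the job: steel bow shackle, 90 mm long, lying flat, 16 mm high; origin on its underside
- grease_tin: bystander on the bench, not part of the job: grey tin, 76 mm diameter, 100 mm high; origin on its underside
- pipe_collar: bystander on the bench, not part of the job: plain dark steel ring, 72 mm diameter, 32 mm high; origin on its underside
- wrench: bystander on the bench, not part of the job: steel wrench lying flat
Not all that is in view belongs to the job. What is shaped like the part that bears scraper_grip but purple or yellow is not meant. What is shaped like the part that bears gate_blade but red is not meant.

How it is judged:
By the outcome, as a careful person would: the job done as asked, in the order asked, and still so for the second after the job is handed in, while the arm keeps its last pose, push and grip.
It also fails if it takes over 61 s, if anything falls off the work surface, if the arm or the gripper's body presses on something with over 40 N, if the wrist force passes 120 N, or if a joint passes its speed limit or range.

## Working session

There is one attempt and no reset: what is moved stays moved. The work goes in short steps, Python scripts to look and compute and a tool call to move; the robot and the scene stay as the last step left them, time stands still between calls to the robot, and variables do not carry over. Pictures are saved under pics/ and viewed, at most 10 in all, crops included, and the job is handed in when it is done.

Besides the shell and the picture viewer there is one more tool, called after "Call:" as name(argument=value, ...), one argument or row to a line, values as JSON. drive_tool: Moves the arm, as the interface text tells. Its arguments: {"type":"object","properties":{"plan":{"type":"array"},"hand":{"type":"number"},"squeeze":{"type":"number"}},"required":["plan"]}

```bash
mkdir -p pics
cat > h.py <<'E'
import numpy as np, cv2, json
from cell import ctrl
def snap(n,f):
    im=ctrl.snapshot(n); cv2.imwrite('pics/'+f+'.png',im[:,:,::-1]); return im
def ray(n,u,v,z):
    c=ctrl.calibration(n);R=np.array(c['R']);t=np.array(c['t'])
    o=-R.T@t; d=R.T@np.array([(u-c['cx'])/c['fx'],(v-c['cy'])/c['fy'],1])
    return o+d*(z-o[2])/d[2]
def proj(n,X):
    c=ctrl.calibration(n);p=np.array(c['R'])@X+np.array(c['t'])
    return [c['fx']*p[0]/p[2]+c['cx'],c['fy']*p[1]/p[2]+c['cy']]
E
python3 - <<'E'
from h import *
print(ctrl.sense())
a=snap('top','top0');b=snap('scene','scene0')
for n in('top','scene'):
    c=ctrl.calibration(n);print(n,c,-np.array(c['R']).T@np.array(c['t']))
print(ctrl.calibration('wrist'))
E
```

```text
{'time_s': 0.0, 'joint_positions': array([ 1.22251871e+00,  4.94204312e-01,  1.34612231e+00, -1.43446146e-05,
        1.30248302e+00, -9.55289616e-02]), 'dq': array([ 0.00121277, -0.00158587,  0.00099501,  0.001539  , -0.00117923,
        0.00190968]), 'effort': array([ 2.65758150e-03, -8.82170820e+01, -3.83867347e+01,  1.32757165e-07,
        9.87985230e-03, -7.22902587e-05]), 'tool_pos': array([0.15619021, 0.60480724, 0.2306901 ]), 'tool_rot': array([ 1.26036305e-01,  9.92025443e-01, -5.95096640e-04, -1.27176630e-04]), 'wrist_force': array([ 0.43566562, -0.21199953, -0.05716509]), 'moment': array([0.00514823, 0.0370345 , 0.00286395]), 'grasp_force': 0.0, 'opening': 0.08556791837071533}
top {'fx': 511.6802509666709, 'fy': 511.6802509666709, 'cx': 316.90436775913633, 'cy': 187.18419794144717, 'R': array([[ 0.02464195, -0.99962777,  0.01170902],
       [-0.98209201, -0.02639474, -0.18654385],
       [ 0.18678347, -0.00690253, -0.98237686]]), 't': array([-0.00888632,  0.60424682,  1.48052771])} [0.31710685 0.01728532 1.56725874]
scene {'fx': 479.96337913842063, 'fy': 479.96337913842063, 'cx': 331.052523566235, 'cy': 190.24029220094073, 'R': array([[-0.87442867,  0.48480268, -0.01846276],
       [ 0.34867593,  0.60152777, -0.71874157],
       [-0.33734197, -0.63492575, -0.69503214]]), 't': array([ 0.51764441, -0.11435116,  1.52676135])} [1.0075553  0.7872101  0.98851642]
{'fx': 309.25457409931647, 'fy': 309.25457409931647, 'cx': 320.4291600348959, 'cy': 198.88827290376273, 'mount': array([[-1.20906298e-04, -9.51498735e-01, -3.07652633e-01,
         7.76775417e-02],
       [ 9.99999989e-01, -8.70623592e-05, -1.23732313e-04,
         4.21039424e-04],
       [ 9.09461748e-05, -3.07652644e-01,  9.51498735e-01,
        -1.43255619e-01],
       [ 0.00000000e+00,  0.00000000e+00,  0.00000000e+00,
         1.00000000e+00]])}
```

View pics/top0.png

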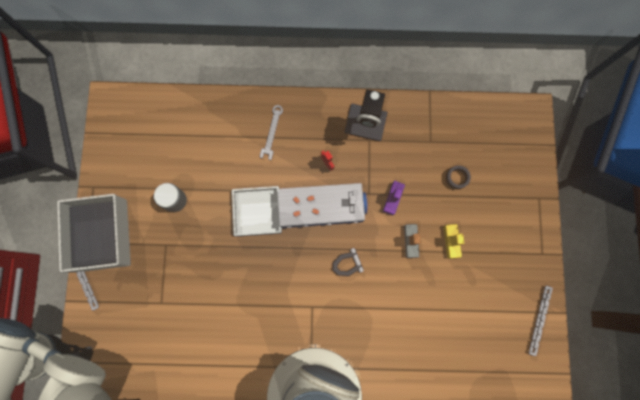

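View pics/scene0.png

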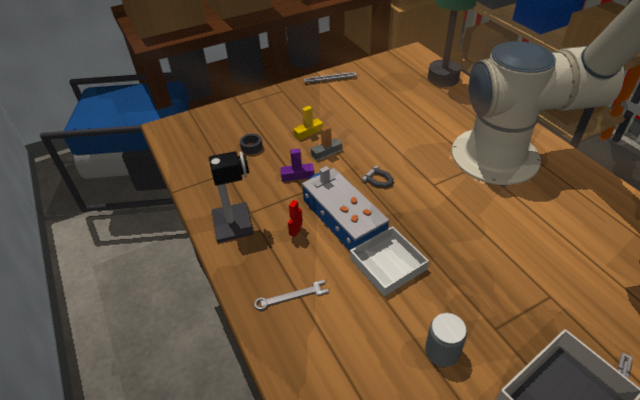

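The top view shows the valve block at about (322,206), the tray at (256,211), the stem at (352,201) and four flakes near (305,206). The inspection camera is at (370,112).
- **Scrapers:** grey (411,240), purple (394,197) and yellow (454,240). Grey with a wooden handle fits the description.
- **Gates:** the steel one is in the slot at (352,201). The red one at (327,160) is the decoy.

I'll confirm these in one enlarged crop.

Run:
```python
from h import *
a=cv2.imread('pics/top0.png');b=cv2.imread('pics/scene0.png')
A=cv2.resize(a[85:275,225:480],None,fx=3.13,fy=3.13,interpolation=3)[:595,:798]
cv2.imwrite('pics/c1.png',A)
B=cv2.resize(b[130:300,190:400],None,fx=3.5,fy=3.5,interpolation=3)
cv2.imwrite('pics/c2.png',B)
for nm,u,v,z in [('scraper',411,240,.03),('stem',352,201,.12),('cnrs',278,188,.07),('',281,228,.07),('',364,184,.07),('',367,222,.07),('ring',370,120,.2),('camtop',375,97,.22),('red',327,160,.05),('purple',394,197,.05),('shackle',348,263,.01),('tray',256,211,.035)]:
    print(nm,ray('top',u,v,z).round(3))
```

```text
scraper [ 0.455 -0.28   0.03 ]
stem [ 0.555 -0.094  0.12 ]
cnrs [0.596 0.122 0.07 ]
 [0.477 0.109 0.07 ]
 [ 0.615 -0.134  0.07 ]
 [ 0.501 -0.143  0.07 ]
ring [ 0.772 -0.136  0.2  ]
camtop [ 0.832 -0.147  0.22 ]
red [ 0.691 -0.022  0.05 ]
purple [ 0.582 -0.226  0.05 ]
shackle [ 0.383 -0.093  0.01 ]
tray [0.53  0.188 0.035]
```

View pics/c1.png

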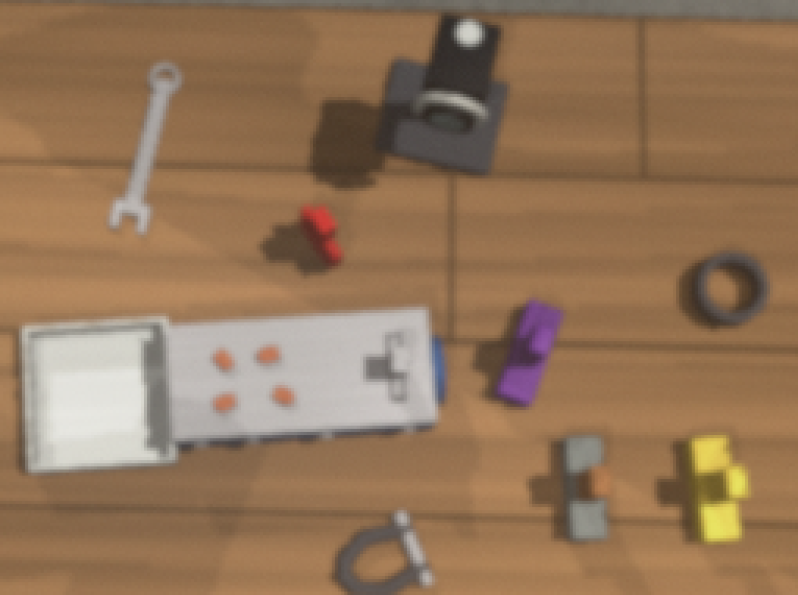

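View pics/c2.png

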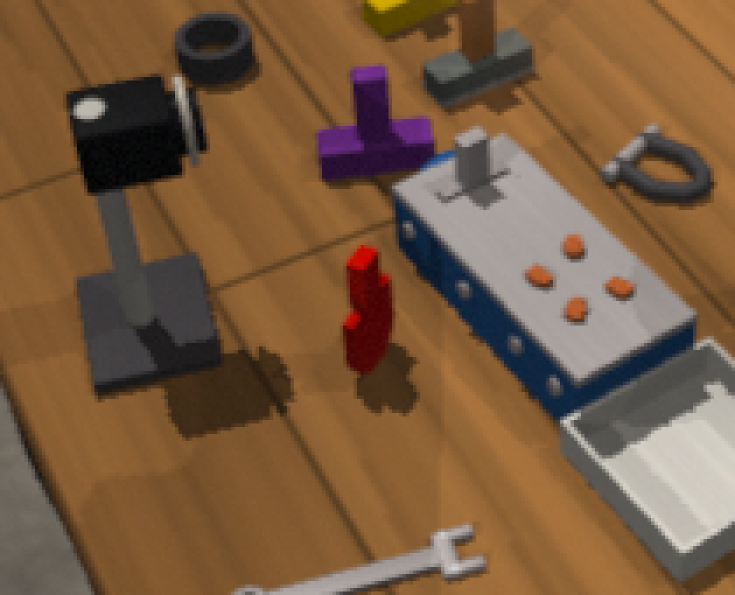

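Confirmed: the grey foot with the wooden handle is at crop (585,485), and the steel gate is in the slot at crop (398,365). The lens faces towards the robot. Next I get numeric poses from masks.

```bash
cat >> h.py <<'E'
def comps(hsv,lo,hi,amin,roi=None):
    m=cv2.inRange(hsv,lo,hi)
    if roi: k=np.zeros_like(m);k[roi[1]:roi[3],roi[0]:roi[2]]=255;m&=k
    cs,_=cv2.findContours(m,0,1)
    return [c for c in cs if cv2.contourArea(c)>=amin]
E
python3 - <<'E'
from h import *
im=cv2.imread('pics/top0.png');h=cv2.cvtColor(im,cv2.COLOR_BGR2HSV)
f=lambda u,v:(225+u/3.13,85+v/3.13)
P=[ray('top',*f(*p),.07) for p in[(167,325),(172,440),(427,308),(437,424)]]
for p in P:print(p.round(4))
print('center',np.mean(P,0))
for a,b in[(0,2),(1,3)]:
    d=P[a]-P[b];print('len',np.linalg.norm(d),'ang y',np.degrees(np.arctan2(-d[0],d[1])))
for c in comps(h,(3,120,110),(14,255,255),5,(281,185,345,228)):
    M=c.reshape(-1,2).mean(0);print('flake',M,ray('top',*M,.0735).round(4))
for q in [(585,435),(607,538),(585,540),(566,437),(598,470),(598,500)]:print(q,ray('top',*f(*q),.03).round(4),ray('top',*f(*q),.1).round(4))
sc=cv2.imread('pics/scene0.png')
# lens ring ellipse centre top crop (450,113), scene crop (190,120)
def R(n,u,v):
    a=ray(n,u,v,0);b=ray(n,u,v,.3);return a,(b-a)/np.linalg.norm(b-a)
o1,d1=R('top',*f(450,112));o2,d2=R('scene',190+190/3.5,130+120/3.5)
A=np.stack([d1,-d2],1);s=np.linalg.lstsq(A,o2-o1,rcond=None)[0];print('ring',o1+d1*s[0],o2+d2*s[1])
print('baseplate',[ray('top',*f(*q),.015).round(3) for q in[(393,60),(507,85),(490,173),(378,152)]])
print('body axis',[ray('top',*f(*q),.225).round(3) for q in[(441,18),(426,95),(499,25),(488,100)]])
E
```

```text
[0.5937 0.1213 0.07  ]
[0.4842 0.1123 0.07  ]
[ 0.6168 -0.1258  0.07  ]
[ 0.5058 -0.1362  0.07  ]
center [ 0.55015581 -0.00710789  0.07      ]
len 0.24818189567906387 ang y 5.348668013831271
len 0.24946412037585738 ang y 4.960819488691053
flake [296.5 213. ] [0.5222 0.0649 0.0735]
flake [296.  199.5] [0.5624 0.0677 0.0735]
flake [310.33333333 197.88888889] [0.5684 0.0254 0.0735]
(585, 435) [ 0.5039 -0.2835  0.03  ] [ 0.4954 -0.2698  0.1   ]
(607, 538) [ 0.4057 -0.3035  0.03  ] [ 0.4016 -0.2889  0.1   ]
(585, 540) [ 0.4032 -0.2824  0.03  ] [ 0.3993 -0.2688  0.1   ]
(566, 437) [ 0.5015 -0.2651  0.03  ] [ 0.4931 -0.2522  0.1   ]
(598, 470) [ 0.4704 -0.2957  0.03  ] [ 0.4634 -0.2814  0.1   ]
(598, 500) [ 0.4416 -0.2953  0.03  ] [ 0.4359 -0.2811  0.1   ]
ring [ 0.77071013 -0.13280814  0.19671618] [ 0.76678746 -0.13043146  0.19515763]
baseplate [array([ 0.884, -0.094,  0.015]), array([ 0.861, -0.211,  0.015]), array([ 0.768, -0.193,  0.015]), array([ 0.787, -0.08 ,  0.015])]
body axis [array([ 0.848, -0.121,  0.225]), array([ 0.776, -0.109,  0.225]), array([ 0.843, -0.173,  0.225]), array([ 0.773, -0.163,  0.225])]
```

Call:
drive_tool(
  plan=[
    [[0,0,-0.04],[0,0,-0.0842]],
    [[0,0,-0.04],[0,0,-0.0842]],
    [[0,0,-0.04],[0,0,-0.0843]],
    [[-0.022,-0.0296,0],[0,0,0]],
    [[-0.022,-0.0296,0],[0,0,0]],
    [[-0.022,-0.0296,0],[0,0,0]],
    [[-0.022,-0.0296,0],[0,0,0]],
    [[-0.022,-0.0296,0],[0,0,0]],
    [[-0.022,-0.0296,0],[0,0,0]],
    [[-0.022,-0.0296,0],[0,0,0]],
    [[-0.022,-0.0296,0],[0,0,0]],
    [[-0.022,-0.0296,0],[0,0,0]],
    [[-0.022,-0.0296,0],[0,0,0]],
    [[-0.022,-0.0296,0],[0,0,0]],
    [[-0.022,-0.0296,0],[0,0,0]],
  ],
  hand=1,
)

```text
time_s: 1.35
tool_pos: [0.4209, 0.2482, 0.3512]
tool_rot: [0.0, 1.0, -0.0, -0.0]
wrist_force: [0.2, 0.4, -0.7]
opening: 0.0853
grasp_force: 0.0
```

Call:
drive_tool(
  plan=[
    [[-0.0027,-0.0364,-0.0045],[0,0,0]],
    [[-0.0027,-0.0364,-0.0045],[0,0,0]],
    [[-0.0027,-0.0364,-0.0045],[0,0,0]],
    [[-0.0027,-0.0364,-0.0045],[0,0,0]],
    [[-0.0027,-0.0364,-0.0045],[0,0,0]],
    [[-0.0027,-0.0364,-0.0045],[0,0,0]],
    [[-0.0027,-0.0364,-0.0045],[0,0,0]],
    [[-0.0027,-0.0364,-0.0045],[0,0,0]],
    [[-0.0027,-0.0364,-0.0045],[0,0,0]],
    [[-0.0027,-0.0364,-0.0045],[0,0,0]],
    [[-0.0027,-0.0364,-0.0045],[0,0,0]],
    [[0,0,0],[0,0,0]],
    [[0,0,0],[0,0,0]],
    [[0,0,0],[0,0,0]],
  ],
)

```text
time_s: 2.52
tool_pos: [0.4497, -0.1503, 0.4004]
tool_rot: [0.0, 1.0, 0.0, -0.0]
wrist_force: [0.8, 0.5, -0.1]
opening: 0.0855
grasp_force: 0.0
```

```bash
cat >> h.py <<'E'
from scipy.spatial.transform import Rotation as Ro
def wcam():
    s=ctrl.sense();c=ctrl.calibration('wrist');T=np.eye(4);T[:3,:3]=Ro.from_quat(s['tool_rot']).as_matrix();T[:3,3]=s['tool_pos']
    W=T@np.array(c['mount']);return W,c,s
def wray(W,c,u,v,z):
    d=W[:3,:3]@np.array([(u-c['cx'])/c['fx'],(v-c['cy'])/c['fy'],1]);o=W[:3,3];return o+d*(z-o[2])/d[2]
def wproj(W,c,X):
    p=W[:3,:3].T@(np.array(X)-W[:3,3]);return [c['fx']*p[0]/p[2]+c['cx'],c['fy']*p[1]/p[2]+c['cy']]
E
python3 - <<'E'
from h import *
W,c,s=wcam();im=snap('wrist','w1');np.savez('w1.npz',W=W)
print(s['time_s'],s['tool_pos'],Ro.from_quat(s['tool_rot']).as_matrix().round(4),s['joint_positions'].round(3))
b=cv2.imread('pics/w1.png');cv2.imwrite('pics/w1x.png',cv2.resize(b,(800,500)))
E
```

```text
2.5167 [ 0.44969564 -0.15027974  0.40044395] [[-1.e+00  8.e-04 -7.e-04]
 [ 8.e-04  1.e+00  6.e-04]
 [ 7.e-04  6.e-04 -1.e+00]] [-0.449  0.142  1.413  0.     1.588 -2.019]
```

View pics/w1x.png

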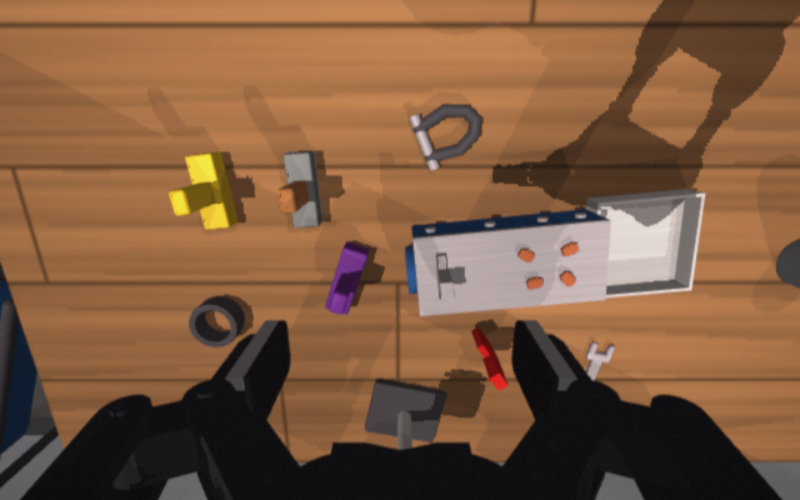

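The wrist view (800x500) shows the grey scraper at (301,189), the valve face with corners (413,237), (608,218), (420,315), (606,299), the stem at (445,270), and all four flakes near (548,265). I'll measure from masks at full resolution.

Run:
```python
from h import *
b=cv2.imread('pics/w1.png');h=cv2.cvtColor(b,cv2.COLOR_BGR2HSV)
W=np.load('w1.npz')['W'];c=ctrl.calibration('wrist')
for u,v in[(240,145),(252,150),(244,128),(253,170),(232,158),(400,200),(352,217),(560,150)]: print((u,v),h[v,u])
def rect(m,z,nm):
    cs,_=cv2.findContours(m,0,1);k=max(cs,key=cv2.contourArea);q=cv2.boxPoints(cv2.minAreaRect(k))
    print(nm,cv2.contourArea(k));P=[wray(W,c,*p,z) for p in q]
    for p,x in zip(q,P):print('  ',p.round(1),x.round(4))
    print('  c',np.mean(P,0).round(4), 'sides',[(round(float(np.linalg.norm(P[i]-P[i-1])),4),round(float(np.degrees(np.arctan2(*(P[i]-P[i-1])[[1,0]]))),1)) for i in range(2)])
def roi(m,x0,y0,x1,y1):
    k=np.zeros_like(m);k[y0:y1,x0:x1]=m[y0:y1,x0:x1];return k
m=cv2.inRange(h,(0,0,120),(180,45,255));m=roi(m,325,165,484,258);m=cv2.morphologyEx(m,cv2.MORPH_CLOSE,np.ones((9,9)))
rect(m,.07,'face')
g=cv2.inRange(h,(40,0,95),(120,70,200));rect(roi(g,222,115,262,188),.03,'foot')
for k in comps(h,(3,120,110),(14,255,255),15,(400,180,484,250)):
    M=k.reshape(-1,2).mean(0);print('flake',M,wray(W,c,*M,.0735).round(4))
cr=cv2.resize(b[110:195,215:275],None,fx=7,fy=7,interpolation=3);cr2=cv2.resize(b[165:265,320:405],None,fx=5.9,fy=5.9,interpolation=3)[:595]
cv2.imwrite('pics/c3.png',np.hstack([cr[:590,:290+10],cr2[:590,:500]]) if 0 else np.hstack([cr[:590,:300],cr2[:590,:495]]))
```

```text
(240, 145) [ 11 128  78]
(252, 150) [15 10 50]
(244, 128) [ 13  15 153]
(253, 170) [20  8 90]
(232, 158) [ 12 161 190]
(400, 200) [178  20 180]
(352, 217) [175  22  70]
(560, 150) [ 14 145 167]
face 9476.0
   [328.6 178.3] [ 0.4909 -0.1372  0.07  ]
   [483.  164.6] [0.4693 0.1026 0.07  ]
   [489.5 238.4] [0.595  0.1337 0.07  ]
   [335.1 252. ] [ 0.6202 -0.1252  0.07  ]
  c [ 0.5439 -0.0065  0.07  ] sides [(0.1299, -174.7), (0.2407, 95.1)]Traceback (most recent call last):
  File "<stdin>", line 14, in <module>
  File "<stdin>", line 6, in rect
ValueError: max() iterable argument is empty
```

Run:
```python
from h import *
b=cv2.imread('pics/w1.png');h=cv2.cvtColor(b,cv2.COLOR_BGR2HSV)
W=np.load('w1.npz')['W'];c=ctrl.calibration('wrist')
def roi(m,x0,y0,x1,y1):
    k=np.zeros_like(m);k[y0:y1,x0:x1]=m[y0:y1,x0:x1];return k
def line(m,us,top):  # first/last mask row per column -> world at z
    P=[]
    for u in us:
        r=np.flatnonzero(m[:,u]); P.append(wray(W,c,u,(r[0]-.5) if top else (r[-1]+.5),.07))
    P=np.array(P);k=np.polyfit(P[:,1],P[:,0],1);return k
m=cv2.inRange(h,(0,0,130),(180,45,255));m=roi(m,325,165,484,258);m=cv2.morphologyEx(m,cv2.MORPH_OPEN,np.ones((7,7)))
for t in(True,False):
    k=line(m,range(345,470,4),t);print('edge x at y=-.007',np.polyval(k,-.007),'yaw',np.degrees(np.arctan(-k[0])))
for u,v in[(330.5,189),(336,252),(486,175),(484.5,238)]:print('corner',wray(W,c,u,v,.07).round(4))
g=cv2.inRange(h,(0,0,120),(180,50,200));cs,_=cv2.findContours(roi(g,222,115,262,188),0,1);k=np.vstack([q for q in cs if cv2.contourArea(q)>20]);q=cv2.boxPoints(cv2.minAreaRect(k))
for p in q:print('foot',p.round(1),wray(W,c,*p,.03).round(4))
for k in comps(h,(3,120,110),(14,255,255),15,(400,180,484,250)):
    M=k.reshape(-1,2).mean(0);print('flake',M,wray(W,c,*M,.0735).round(4))
cr=cv2.resize(b[110:195,215:275],None,fx=6,fy=6,interpolation=3);cr2=cv2.resize(b[175:260,325:385],None,fx=6,fy=6,interpolation=3)
cv2.imwrite('pics/c3.png',np.hstack([cr,cr2]))
```

```text
edge x at y=-.007 0.4986319272243009 yaw 5.472422852673711
edge x at y=-.007 0.6087364533475877 yaw 5.529841549620346
corner [ 0.5085 -0.1341  0.07  ]
corner [ 0.6201 -0.1237  0.07  ]
corner [0.4858 0.11   0.07  ]
corner [0.5942 0.1252 0.07  ]
foot [226.3 124. ] [ 0.4103 -0.3025  0.03  ]
foot [246.  121.1] [ 0.4058 -0.2702  0.03  ]
foot [254.5 179.2] [ 0.5024 -0.2629  0.03  ]
foot [234.7 182.1] [ 0.5074 -0.2971  0.03  ]
flake [443.16       246.68571429] [0.6085 0.0562 0.0735]
flake [427.53125 226.     ] [0.5709 0.0259 0.0735]
flake [453.89285714 222.25      ] [0.5643 0.0684 0.0735]
flake [420.74193548 203.77419355] [0.5323 0.011  0.0735]
flake [455.33333333 199.24242424] [0.5247 0.0655 0.0735]
```

View pics/c3.png

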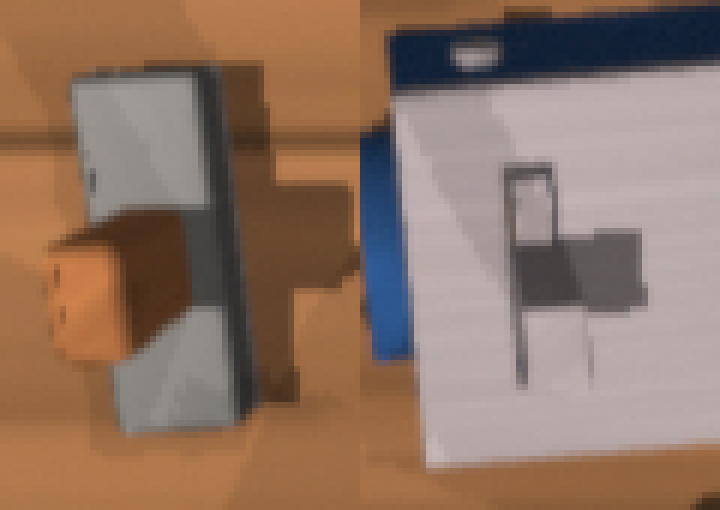

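The crop shows the foot top from (227,123) to (255,181) px, so the scraper is at about (0.456, -0.282), yaw +3.8°. The valve is centred at about (0.552, -0.006), yaw 5.3°.

Call:
drive_tool(
  plan=[
    [[-0.0008,-0.0164,0.033],[0,0,0]],
    [[-0.0008,-0.0164,0.033],[0,0,0]],
    [[-0.0008,-0.0164,0.033],[0,0,0]],
    [[-0.0008,-0.0164,0.033],[0,0,0]],
    [[-0.0008,-0.0164,0.033],[0,0,0]],
    [[-0.0008,-0.0164,0.033],[0,0,0]],
    [[-0.0008,-0.0164,0.033],[0,0,0]],
    [[-0.0008,-0.0164,0.033],[0,0,0]],
    [[0,0,0],[0,0,-0.066]],
    [[0,0,0],[0,0,0]],
    [[0,0,0],[0,0,0]],
  ],
  hand=0.4,
  squeeze=60,
)

```text
time_s: 3.48
tool_pos: [0.4567, -0.2807, 0.137]
tool_rot: [-0.033, 0.999, 0.0, -0.0]
wrist_force: [0.1, 0.4, 1.0]
opening: 0.0598
grasp_force: 0.0
```

Run:
```python
from h import *
W,c,s=wcam();im=snap('wrist','w2');print(s['tool_pos'],s['opening'])
```

```text
[ 0.45668803 -0.28068068  0.13698217] 0.05979940705307211
```

View pics/w2.png

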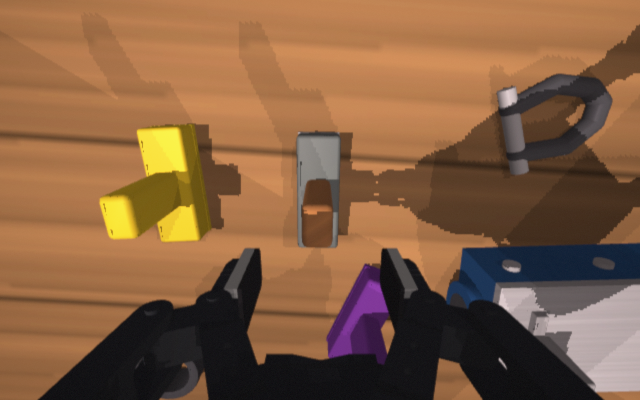

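The handle top is at (318,226) px, midway between the fingers (mid ≈ 320), and the foot is square to them. Descending and gripping.

Call:
drive_tool(
  plan=[
    [[0,0,0.017],[0,0,0]],
    [[0,0,0.017],[0,0,0]],
    [[0,0,0.017],[0,0,0]],
    [[0,0,0.017],[0,0,0]],
    [[0,0,0.017],[0,0,0]],
    [[0,0,0],[0,0,0]],
    [[0,0,0],[0,0,0]],
  ],
)

```text
time_s: 4.12
tool_pos: [0.4567, -0.2812, 0.0525]
tool_rot: [-0.033, 0.999, -0.0, 0.0]
wrist_force: [-0.0, -0.2, 0.9]
opening: 0.0598
grasp_force: 0.0
```

Call:
drive_tool(
  plan=[
    [[0,0,0],[0,0,0]],
    [[0,0,0],[0,0,0]],
    [[0,0,0],[0,0,0]],
    [[0,0,0],[0,0,0]],
    [[0,0,0],[0,0,0]],
    [[0,0,0],[0,0,0]],
    [[0,0,0],[0,0,0]],
    [[0,0,0],[0,0,0]],
    [[0,0,0],[0,0,0]],
    [[0,0,0],[0,0,0]],
  ],
  hand=-1,
  squeeze=60,
)

```text
time_s: 4.95
tool_pos: [0.4568, -0.2821, 0.0528]
tool_rot: [-0.033, 0.999, -0.001, 0.001]
wrist_force: [-0.0, 0.9, 10.6]
opening: 0.0198
grasp_force: 58.2
```

Call:
drive_tool(
  plan=[
    [[0,0,-0.015],[0,0,0]],
    [[0,0,-0.03],[0,0,0]],
    [[0,0,-0.035],[0,0,0]],
    [[0,0,-0.035],[0,0,0]],
    [[0,0,-0.035],[0,0,0]],
    [[-0.0143,0.0296,0],[0,0,0]],
    [[-0.0143,0.0296,0],[0,0,0]],
    [[-0.0143,0.0296,0],[0,0,0]],
    [[-0.0143,0.0296,0],[0,0,0]],
    [[-0.0143,0.0296,0],[0,0,0]],
    [[-0.0143,0.0296,0],[0,0,0]],
    [[-0.0143,0.0296,0],[0,0,0]],
    [[-0.0143,0.0296,0],[0,0,0]],
    [[0,0,0],[0,0,-0.026]],
    [[0,0,0],[0,0,0]],
    [[0,0,0],[0,0,0]],
    [[0,0,0],[0,0,0]],
  ],
)

```text
time_s: 6.37
tool_pos: [0.5545, -0.0385, 0.2018]
tool_rot: [-0.045, 0.999, -0.0, -0.0]
wrist_force: [1.0, -1.3, -4.1]
opening: 0.0193
grasp_force: 60.3
```

Run:
```python
from h import *
W,c,s=wcam();im=snap('wrist','w3');print(s['tool_pos'],s['opening'],s['wrist_force'],s['moment'])
```

```text
[ 0.554468   -0.03854753  0.20183303] 0.01926102981636783 [ 0.96683993 -1.25611859 -4.05614291] [-0.04693277 -0.01433183  0.00428571]
```

View pics/w3.png

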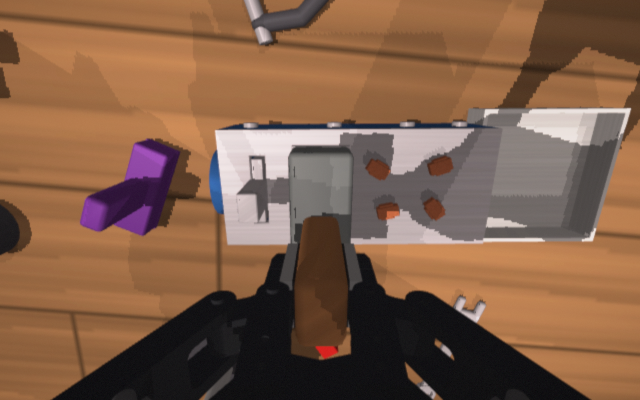

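The scraper is held level, with the foot at x 290–352 px between the slot (258,190) and the flakes (378–440, 160–211). I'll refine the valve pose from this picture.

Run:
```python
from h import *
W,c,s=wcam()
P=[wray(W,c,u,v,.07) for u,v in[(217,129.5),(228,244),(498,126.5),(485.5,241.5)]]
for p in P:print(p.round(4))
C=np.mean(P,0);print('C',C.round(4))
for a,b in((2,0),(3,1)):d=P[a]-P[b];print(np.linalg.norm(d),np.degrees(np.arctan2(-d[0],d[1])))
b=cv2.imread('pics/w3.png');h=cv2.cvtColor(b,cv2.COLOR_BGR2HSV)
y=np.radians(5.3);R=np.array([[np.cos(y),-np.sin(y)],[np.sin(y),np.cos(y)]])
for k in comps(h,(3,120,70),(14,255,255),60,(360,150,470,225)):
    M=k.reshape(-1,2).mean(0);X=wray(W,c,*M,.0735);print('flake',M.round(),(R.T@(X[:2]-C[:2])).round(4))
print('tcp local',R.T@(s['tool_pos'][:2]-C[:2]))
print('slot',[wray(W,c,*p,.07).round(4) for p in[(250,156),(264,156),(256,222),(270,222)]])
```

```text
[ 0.5106 -0.1333  0.07  ]
[ 0.6203 -0.1239  0.07  ]
[0.4861 0.11   0.07  ]
[0.5949 0.127  0.07  ]
C [ 0.553  -0.0051  0.07  ]
0.24450059854191994 5.7548592870771484
0.25219858863621614 5.779852664652882
flake [387. 211.] [0.0204 0.0288]
flake [434. 209.] [0.0184 0.072 ]
flake [378. 169.] [-0.0193  0.0175]
flake [440. 166.] [-0.0222  0.0732]
tcp local [-0.00156076 -0.03367377]
slot [array([ 0.5313, -0.1042,  0.07  ]), array([ 0.5302, -0.0917,  0.07  ]), array([ 0.5945, -0.0972,  0.07  ]), array([ 0.5933, -0.0838,  0.07  ])]
```

Call:
drive_tool(
  plan=[
    [[0,0,0.018],[0,0,0]],
    [[0,0,0.018],[0,0,0]],
    [[0,0,0.018],[0,0,0]],
    [[0,0,0.018],[0,0,0]],
    [[0,0,0.002],[0,0,0]],
    [[0,0,0.002],[0,0,0]],
    [[0,0,0],[0,0,0]],
    [[0,0,0],[0,0,0]],
    [[0,0,0],[0,0,0]],
  ],
)

```text
time_s: 7.17
tool_pos: [0.5554, -0.0381, 0.1268]
tool_rot: [-0.046, 0.999, -0.0, 0.001]
wrist_force: [0.5, 0.4, -2.6]
opening: 0.0192
grasp_force: 60.1
```

Call:
drive_tool(
  plan=[
    [[0,0,0.001],[0,0,0]],
    [[0,0,0.001],[0,0,0]],
    [[0,0,0.001],[0,0,0]],
    [[0,0,0],[0,0,0]],
    [[0,0,0],[0,0,0]],
  ],
)

```text
time_s: 7.58
tool_pos: [0.555, -0.0379, 0.1229]
tool_rot: [-0.046, 0.999, -0.0, 0.0]
wrist_force: [0.0, -0.6, -0.6]
opening: 0.0192
grasp_force: 60.5
```

Call:
drive_tool(
  plan=[
    [[0,0,0.0005],[0,0,0]],
    [[0,0.004,0],[0,0,0]],
    [[0,0.008,0],[0,0,0]],
    [[0,0.008,0],[0,0,0]],
    [[0,0.008,0],[0,0,0]],
    [[0,0.008,0],[0,0,0]],
    [[0,0.008,0],[0,0,0]],
    [[0,0.008,0],[0,0,0]],
    [[0,0.008,0],[0,0,0]],
    [[0,0.008,0],[0,0,0]],
  ],
)

```text
time_s: 8.42
tool_pos: [0.5495, 0.0298, 0.123]
tool_rot: [-0.046, 0.999, -0.001, 0.001]
wrist_force: [-0.0, -30.3, 11.6]
opening: 0.0194
grasp_force: 64.1
```

Call:
drive_tool(
  plan=[
    [[0,0,-0.0005],[0,0,0]],
    [[0,0,0],[0,0,0]],
    [[0,0,0],[0,0,0]],
  ],
)

```text
time_s: 8.67
tool_pos: [0.5485, 0.0304, 0.1228]
tool_rot: [-0.046, 0.999, 0.0, -0.0]
wrist_force: [-1.2, 4.8, 5.7]
opening: 0.0194
grasp_force: 62.4
```

Run:
```python
from h import *
W,c,s=wcam();im=snap('wrist','w4');print(s['tool_pos'],s['opening'],s['wrist_force'],s['moment'],Ro.from_quat(s['tool_rot']).as_matrix().round(4)[2])
b=cv2.imread('pics/w4.png');h=cv2.cvtColor(b,cv2.COLOR_BGR2HSV)
C=np.array([.5525,-.0055]);y=np.radians(5.4);R=np.array([[np.cos(y),-np.sin(y)],[np.sin(y),np.cos(y)]])
for k in comps(h,(3,120,70),(14,255,255),40,(330,60,640,330)):
    M=k.reshape(-1,2).mean(0);X=wray(W,c,*M,.0735);print('flake',M.round(),cv2.contourArea(k),(R.T@(X[:2]-C)).round(4))
print('tcp local',R.T@(s['tool_pos'][:2]-C))
```

```text
[0.54851073 0.03038719 0.12283039] 0.019431662209897754 [-1.15301975  4.83490469  5.65849517] [ 1.15515815  0.17569142 -0.02135452] [ 1.e-04  1.e-03 -1.e+00]
flake [334. 325.] 65.5 [0.0837 0.0465]
flake [397. 294.] 99.5 [0.057  0.0917]
flake [379. 250.] 660.0 [0.0215 0.0768]
flake [387. 195.] 1194.0 [-0.0185  0.0795]
flake [575. 258.] 12772.0 [0.0281 0.2138]
flake [494.  87.] 15915.0 [-0.0847  0.1379]
tcp local [-0.00059429  0.03610334]
```

View pics/w4.png

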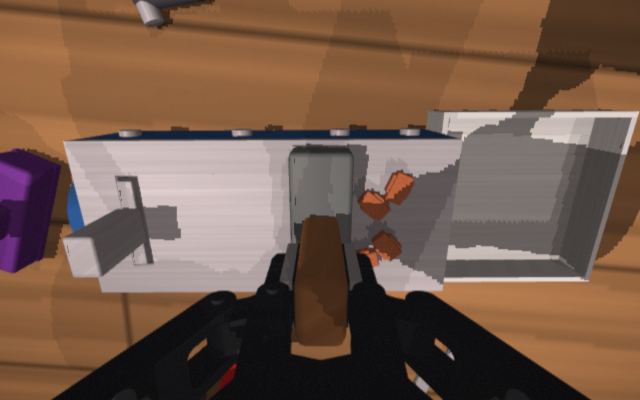

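All four flakes are gathered ahead of the foot at (373,205), (400,186), (385,245), (370,258) px. The pressing force is light, so I continue the push over the edge.

Call:
drive_tool(
  plan=[
    [[0,0.004,-0.0003],[0,0,0]],
    [[0,0.007,0],[0,0,0]],
    [[0,0.007,0],[0,0,0]],
    [[0,0.007,0],[0,0,0]],
    [[0,0.007,0],[0,0,0]],
    [[0,0.007,0],[0,0,0]],
    [[0,0.007,0],[0,0,0]],
    [[0,0.007,0],[0,0,0]],
    [[0,0.007,0],[0,0,0]],
    [[0,0.007,0],[0,0,0]],
    [[0,0.007,0],[0,0,0]],
    [[0,0.007,0],[0,0,0]],
    [[0,0.007,0],[0,0,0]],
    [[0,0.007,0],[0,0,0]],
    [[0,0.004,0],[0,0,0]],
    [[0,0,0],[0,0,0]],
    [[0,0,0],[0,0,0]],
    [[0,0,0],[0,0,0]],
  ],
)

```text
time_s: 10.22
tool_pos: [0.5396, 0.1282, 0.1231]
tool_rot: [-0.046, 0.999, -0.0, -0.0]
wrist_force: [-0.5, 0.1, -4.2]
opening: 0.0199
grasp_force: 61.2
```

```bash
cat > fl.py <<'E'
from h import *
import sys
W,c,s=wcam();im=snap('wrist',sys.argv[1]);print(s['time_s'],s['tool_pos'],s['opening'],s['wrist_force'])
C=np.array([.5525,-.0055]);y=np.radians(5.4);R=np.array([[np.cos(y),-np.sin(y)],[np.sin(y),np.cos(y)]])
print('tcp local',R.T@(s['tool_pos'][:2]-C))
# rust: more saturated red/orange than wood; report blobs inside face (z .0735) or tray (z .008)
b=cv2.cvtColor(im,cv2.COLOR_RGB2BGR)
def blobs(z,x0,x1,y0,y1,nm):
    q=np.array([wproj(W,c,[*(C+R@np.array(p)),z]) for p in[(x0,y0),(x1,y0),(x1,y1),(x0,y1)]])
    k=np.zeros(b.shape[:2],np.uint8);cv2.fillPoly(k,[q.astype(int)],255)
    h=cv2.cvtColor(b,cv2.COLOR_BGR2HSV);m=cv2.inRange(h,(2,110,50),(15,255,255))&k
    for a in cv2.findContours(m,0,1)[0]:
        if cv2.contourArea(a)<25: continue
        M=a.reshape(-1,2).mean(0);print(nm,M.round(),cv2.contourArea(a),(R.T@(wray(W,c,*M,z)[:2]-C)).round(4))
blobs(.07,-.053,.053,-.12,.122,'face');blobs(.008,-.064,.064,.13,.26,'tray')
E
python3 fl.py w5
```

```text
10.2167 [0.53957879 0.12824255 0.12307204] 0.01987927510593213 [-0.54147577  0.12679445 -4.20475748]
tcp local [-0.00027758  0.13436499]
face [300. 258.] 238.5 [0.0298 0.12  ]
tray [327. 239.] 992.0 [0.0444 0.1403]
tray [354. 220.] 131.5 [0.0256 0.164 ]
tray [373. 167.] 548.5 [-0.0224  0.1793]
```

Call:
drive_tool(
  plan=[
    [[0,0.002,-0.01],[0,0,0]],
    [[0,0,-0.02],[0,0,0]],
    [[0,0,-0.025],[0,0,0]],
    [[0,0,-0.03],[0,0,0]],
    [[0,-0.02,-0.02],[0,0,0]],
    [[0,-0.035,0],[0,0,0]],
    [[0,-0.035,0],[0,0,0]],
    [[0,-0.035,0],[0,0,0]],
    [[0,-0.035,0],[0,0,0]],
    [[0,0,0],[0,0,0]],
    [[0,0,0],[0,0,0]],
  ],
)

```text
time_s: 11.18
tool_pos: [0.5541, -0.0308, 0.2288]
tool_rot: [-0.044, 0.999, -0.0, 0.0]
wrist_force: [-0.7, 0.9, -3.0]
opening: 0.0192
grasp_force: 61.5
```

```bash
python3 fl.py w6
```

```text
11.1833 [ 0.55412466 -0.03079654  0.2287521 ] 0.01922147606465027 [-0.67132647  0.85087455 -2.95401719]
tcp local [-0.00076317 -0.02533717]
face [320. 224.] 390.0 [ 0.0469 -0.0261]
tray [474. 187.] 176.0 [0.0255 0.1619]
tray [495. 148.] 339.5 [-0.0221  0.1801]
```

Call:
drive_tool(
  plan=[
    [[0.015,-0.0301,0],[0,0,0]],
    [[0.015,-0.0301,0],[0,0,0]],
    [[0.015,-0.0301,0],[0,0,0]],
    [[0.015,-0.0301,0],[0,0,0]],
    [[0.015,-0.0301,0],[0,0,0]],
    [[0.015,-0.0301,0],[0,0,0]],
    [[0.015,-0.0301,0],[0,0,0]],
    [[0.015,-0.0301,0],[0,0,0]],
    [[0,0,0.02],[0,0,0]],
    [[0,0,0.03],[0,0,0]],
    [[0,0,0.03],[0,0,0]],
    [[0,0,0.03],[0,0,0]],
    [[0,0,0.03],[0,0,0]],
    [[0,0,0.02],[0,0,0]],
    [[0,0,0.008],[0,0,0]],
    [[0,0,0],[0,0,0]],
    [[0,0,0],[0,0,0]],
  ],
)

```text
time_s: 12.65
tool_pos: [0.4573, -0.2795, 0.0608]
tool_rot: [-0.046, 0.999, -0.0, 0.0]
wrist_force: [0.6, 0.4, -3.0]
opening: 0.0193
grasp_force: 61.6
```

Lowering gently to contact.

Call:
drive_tool(
  plan=[
    [[0,0,0.002],[0,0,0]],
    [[0,0,0.002],[0,0,0]],
    [[0,0,0.002],[0,0,0]],
    [[0,0,0.001],[0,0,0]],
    [[0,0,0.001],[0,0,0]],
    [[0,0,0],[0,0,0]],
    [[0,0,0],[0,0,0]],
  ],
)

```text
time_s: 13.23
tool_pos: [0.4569, -0.28, 0.0528]
tool_rot: [-0.046, 0.999, -0.0, 0.0]
wrist_force: [-2.3, 0.4, 11.9]
opening: 0.0195
grasp_force: 63.7
```

Call:
drive_tool(
  plan=[
    [[0,0,-0.0005],[0,0,0]],
    [[0,0,0],[0,0,0]],
    [[0,0,0],[0,0,0]],
    [[0,0,0],[0,0,0]],
    [[0,0,0],[0,0,0]],
    [[0,0,0],[0,0,0]],
  ],
  hand=0.3,
)

```text
time_s: 13.73
tool_pos: [0.4566, -0.2797, 0.0525]
tool_rot: [-0.046, 0.999, 0.0, -0.0]
wrist_force: [-0.2, 0.5, 0.5]
opening: 0.0552
grasp_force: 0.0
```

Call:
drive_tool(
  plan=[
    [[0,0,-0.01],[0,0,0]],
    [[0,0,-0.02],[0,0,0]],
    [[0,0,-0.035],[0,0,0]],
    [[0,0,-0.04],[0,0,0]],
    [[0,0,-0.04],[0,0,0]],
    [[0,0,-0.04],[0,0,0]],
    [[0,0.03,-0.03],[0,0,0]],
    [[0,0.04,-0.01],[0,0,0]],
    [[0,0.04,-0.01],[0,0,0]],
    [[0,0.04,-0.01],[0,0,0]],
    [[0,0.04,-0.01],[0,0,0]],
    [[0,0.04,0],[0,0,0]],
    [[0,0.04,0],[0,0,0]],
    [[0,0.04,0],[0,0,0]],
    [[0,0,0],[0,0,0]],
    [[0,0,0],[0,0,0]],
  ],
)

```text
time_s: 15.07
tool_pos: [0.4277, 0.0303, 0.3078]
tool_rot: [-0.048, 0.999, -0.0, 0.0]
wrist_force: [0.2, 0.0, -0.7]
opening: 0.0557
grasp_force: 0.0
```

```bash
python3 fl.py w7
python3 - <<'E'
from h import *
b=cv2.imread('pics/w7.png');W,c,s=wcam()
C=np.array([.5525,-.0055]);y=np.radians(5.4);R=np.array([[np.cos(y),-np.sin(y)],[np.sin(y),np.cos(y)]])
u,v=np.mean([wproj(W,c,[*(C+R@np.array([0,t])),.03]) for t in(-.12,.27)],0).astype(int)
b2=cv2.imread('pics/w7.png');x0=max(0,u-140);x1=min(640,u+150);y0=max(0,v-75)
cr=cv2.resize(b2[y0:y0+140,x0:x1],None,fx=2.7,fy=2.7,interpolation=3)
x0s,y0s=np.array(wproj(W,c,[.4565,-.28,.05])).astype(int);sx=max(0,x0s-60);sy=max(0,y0s-40)
q=cv2.resize(b2[sy:sy+80,sx:sx+130],None,fx=2.4,fy=2.4)
out=np.zeros((cr.shape[0]+q.shape[0],max(cr.shape[1],q.shape[1]),3),np.uint8);out[:cr.shape[0],:cr.shape[1]]=cr;out[cr.shape[0]:,:q.shape[1]]=q
print(out.shape,x0,y0,sx,sy);cv2.imwrite('pics/c7.png',out)
E
```

```text
15.0667 [0.42766743 0.03032896 0.30776278] 0.055722856333222576 [ 0.15344266  0.0130443  -0.66482602]
tcp local [-0.12090676  0.04741773]
tray [391. 245.] 92.5 [0.0207 0.1592]
tray [406. 220.] 151.5 [-0.0216  0.1799]
(570, 783, 3) 200 163 23 120
```

Call:
drive_tool(
  plan=[
    [[0,0.04,-0.01],[0,0,0]],
    [[0,0.04,0],[0,0,0]],
    [[0,0.04,0],[0,0,0]],
    [[0,0.04,0],[0,0,0]],
    [[0,0,0],[0,0,0]],
    [[0,0,0],[0,0,0]],
  ],
)

```text
time_s: 15.62
tool_pos: [0.4137, 0.1882, 0.3171]
tool_rot: [-0.047, 0.999, -0.0, -0.0]
wrist_force: [-0.0, 0.3, -0.4]
opening: 0.0554
grasp_force: 0.0
```

```bash
python3 fl.py w8
python3 - <<'E'
from h import *
W,c,s=wcam();b=cv2.imread('pics/w8.png')
C=np.array([.5525,-.0055]);y=np.radians(5.4);R=np.array([[np.cos(y),-np.sin(y)],[np.sin(y),np.cos(y)]])
def pj(x,yy,z):return wproj(W,c,[*(C+R@np.array([x,yy])),z])
# rectify tray floor z=.004 and face z=.07, 2 px/mm
def rect(x0,x1,y0,y1,z,k):
    src=np.float32([pj(x0,y0,z),pj(x0,y1,z),pj(x1,y1,z),pj(x1,y0,z)]);w=int((y1-y0)*k);hh=int((x1-x0)*k)
    return cv2.warpPerspective(b,cv2.getPerspectiveTransform(src,np.float32([[0,0],[w,0],[w,hh],[0,hh]])),(w,hh))
t=rect(-.075,.075,.11,.28,.006,2400);f=rect(-.075,.075,-.14,.14,.07,1200)
t=np.clip(t.astype(float)*1.6,0,255).astype(np.uint8)
a=rect(-.075,.075,.11,.28,.006,2000)
sc=cv2.imread('pics/w7.png')[110:210,0:200]
W7=None
out=np.zeros((560,790,3),np.uint8)
out[:360,:408]=t; out[370:550,:336]=f; 
sn=cv2.cvtColor(ctrl.snapshot('scene'),cv2.COLOR_RGB2BGR);tr=cv2.resize(sn[100:300,290:440],None,fx=2.4,fy=2.7);out[:540,420:780]=tr
cv2.imwrite('pics/c8.png',out)
E
```

```text
15.6167 [0.41371388 0.18824234 0.31713648] 0.05544568154104226 [-0.02017774  0.31612645 -0.40657693]
tcp local [-0.11993742  0.20594343]
tray [290. 244.] 171.0 [0.0261 0.1566]
tray [303. 217.] 116.5 [-0.0214  0.1782]
```

View pics/c8.png

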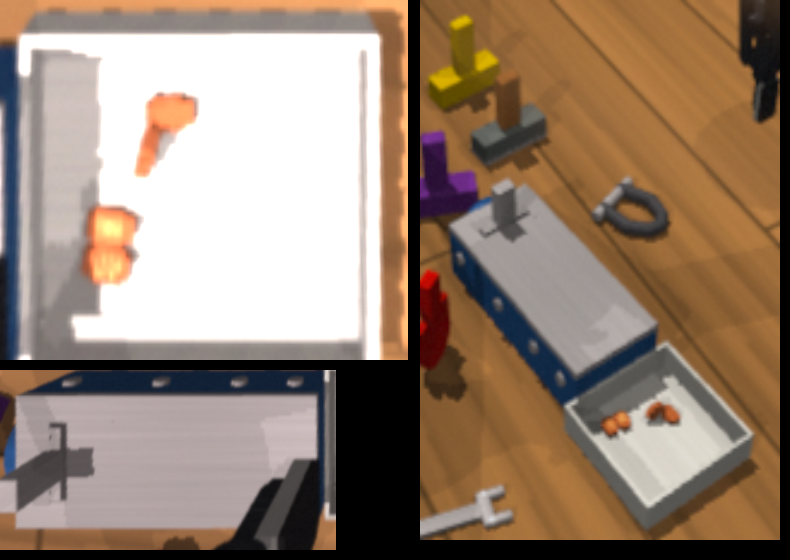

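The view shows four flakes lying in the tray (left panel at (170,110), (148,150), (113,222), (108,262)). The valve face is clean and the scraper stands upright. Next I tilt the wrist camera toward the inspection camera to measure the lens.

Call:
drive_tool(
  plan=[
    [[-0.0063,-0.035,-0.0115],[0,0,0]],
    [[-0.0063,-0.035,-0.0115],[0,0,0]],
    [[-0.0063,-0.035,-0.0115],[0,0,0]],
    [[-0.0063,-0.035,-0.0115],[0,0,0]],
    [[-0.0063,-0.035,-0.0115],[0,0,0]],
    [[-0.0063,-0.035,-0.0115],[0,0,0]],
    [[-0.0063,-0.035,-0.0115],[0,0,0]],
    [[-0.0063,-0.035,-0.0115],[0,0,0]],
    [[-0.0063,-0.035,-0.0115],[0,0,0]],
    [[0,0,0],[0,-0.12,0]],
    [[0,0,0],[0,-0.12,0]],
    [[0,0,0],[0,-0.12,0]],
    [[0,0,0],[0,-0.12,0]],
    [[0,0,0],[0,-0.12,0]],
    [[0,0,0],[0,-0.12,0]],
    [[0,0,0],[0,0,0]],
    [[0,0,0],[0,0,0]],
    [[0,0,0],[0,0,0]],
  ],
)

```text
time_s: 17.22
tool_pos: [0.499, -0.1227, 0.4214]
tool_rot: [-0.042, 0.935, 0.015, 0.351]
wrist_force: [0.3, -1.1, 0.9]
opening: 0.0558
grasp_force: 0.0
```

Run:
```python
from h import *
W,c,s=wcam();im=snap('wrist','w9');np.savez('w9.npz',W=W)
print(s['time_s'],s['tool_pos'],W[:3,3].round(3))
u,v=wproj(W,c,[.769,-.1315,.2]);print('expect ring',u,v)
h=cv2.cvtColor(im,cv2.COLOR_RGB2HSV)
m=cv2.inRange(h,(0,0,150),(180,60,255));u,v=int(u),int(v)
for k in cv2.findContours(m,1,1)[0]:
    if cv2.contourArea(k)>15 and abs(k.reshape(-1,2).mean(0)-[u,v]).max()<70:
        e=cv2.fitEllipse(k) if len(k)>5 else None;print(cv2.contourArea(k),cv2.boundingRect(k),e)
g=cv2.cvtColor(im,cv2.COLOR_RGB2GRAY)
for r in range(v-48,v+52,4): print(' '.join('%3d'%x for x in g[r,u-48:u+52:4]))
# plate yaw from w1
b=cv2.imread('pics/w1.png');W1=np.load('w1.npz')['W'];h=cv2.cvtColor(b,cv2.COLOR_BGR2HSV)
m=cv2.inRange(h,(0,0,20),(180,90,85));m[:300]=0;m[354:]=0;m[:,:288]=0;m[:,362:]=0
k=max(cv2.findContours(m,0,1)[0],key=cv2.contourArea);q=cv2.boxPoints(cv2.minAreaRect(k));P=[wray(W1,c,*p,.012) for p in q]
print('plate',cv2.contourArea(k));[print(p.round(1),x.round(4)) for p,x in zip(q,P)]
```

```text
17.2167 [ 0.49899582 -0.12267687  0.42142823] [ 0.348 -0.136  0.478]
expect ring 300.5305755501009 185.26685466889384
46.5 (286, 218, 12, 6) ((291.11932373046875, 220.4567108154297), (5.356350421905518, 11.51333236694336), 91.95667266845703)
38.0 (282, 190, 29, 17) ((282.9028625488281, 222.9596405029297), (41.1385383605957, 45.673831939697266), 0.0)
117 117 115 115  75  66  67  67  68  67 115  95  90  72  71  71  72  73 119 119 119 118 118 117 116
124 122 124 124 112 111 111 104  88  73 110  96  88  74  73  73  73  76 117 115 116 116 115 116 116
120 121 121 122 109 110 110 109 111 110 107  89  91  96  78  74  74 123 124 124 122 123 123 122 122
123 123 123 121 110 110 109 109 109 110 106  84  85 124 123 124 124 124 125 125 125 125 124 124 124
114 116 116 109 108 109 109 109 111 110 104  85  88 124 124 124 124 123 123 123 122 122 121 121 120
120 120 121 120 117 117 114 113 113 105 104  83  88 108 107 111 116 119 119 120 119 120 120 118 119
122 122 121 121 123 123 126 127 129 127 100  83 101 124 122 121 121 120 120 117 118 118 114 113 111
122 122 122 122 122 125 125 127 128 126  97  84 
[... 1224 characters left out ...]
132 131 130 129 129 130 128
125 124 123 124 123 126  31  28  27 102 119  38  26  28  64 129 130 131 131 131 130 129 129 128 127
123 123 122 123 124 125 105  82  61 199 201 191  27  29 128 128 129 130 131 131 129 129 127 128 127
122 123 124 123 124 124 125 122 122 125 122 120 121 121 126 127 129 130 130 127 129 128 128 127 126
121 122 122 123 123 123 123 124 124 121 121 119 120 121 122 126 127 129 128 127 126 126 125 124 126
121 121 121 123 122 121 123 122 122 122 121 121 120 121 122 124 126 126 127 127 127 124 126 126 124
plate 2099.0
[290.6 345.8] [ 0.8729 -0.2141  0.012 ]
[301.  300.5] [ 0.7594 -0.1895  0.012 ]
[357.3 313.4] [ 0.7908 -0.0747  0.012 ]
[346.8 358.7] [ 0.9079 -0.0932  0.012 ]
```

Run:
```python
from h import *
b=cv2.imread('pics/w9.png');W=np.load('w9.npz')['W'];c=ctrl.calibration('wrist')
g=cv2.cvtColor(b,cv2.COLOR_BGR2GRAY);h=cv2.cvtColor(b,cv2.COLOR_BGR2HSV)
m=cv2.inRange(g,58,80);m[:165]=0;m[200:]=0;m[:,:285]=0;m[:,325:]=0;m=cv2.morphologyEx(m,cv2.MORPH_OPEN,np.ones((3,3)))
for k in cv2.findContours(m,0,1)[0]:
    if cv2.contourArea(k)>40:
        e=cv2.fitEllipse(k);print('glass',cv2.contourArea(k),cv2.boundingRect(k),e);print(wray(W,c,*e[0],.2).round(4));G=e[0]
# triangulate with scene & top ring rough
# black+dark blob (lens rim outer)
m=cv2.inRange(g,0,82);m[:165]=0;m[205:]=0;m[:,:285]=0;m[:,325:]=0
# plate: low saturation
s=h[:,:,1];m=cv2.inRange(h,(0,0,35),(180,75,170));m[200:]=0
for k in cv2.findContours(m,0,1)[0]:
    if cv2.contourArea(k)>300:
        print('lowsat',cv2.contourArea(k),cv2.boundingRect(k)); 
        if cv2.boundingRect(k)[0]>220 and cv2.boundingRect(k)[0]<330:
            q=cv2.approxPolyDP(k,4,True).reshape(-1,2)
            for p in q:print(p,wray(W,c,*p,.015).round(4))
# body top edges and plate in top0
t=cv2.imread('pics/top0.png');ht=cv2.cvtColor(t,cv2.COLOR_BGR2HSV)
m=cv2.inRange(ht,(0,0,0),(180,80,100));m[:88]=0;m[150:]=0;m[:,:330]=0;m[:,:]*=1;m[:,395:]=0
for k in cv2.findContours(m,0,1)[0]:
    if cv2.contourArea(k)>100:
        q=cv2.approxPolyDP(k,2,True).reshape(-1,2);print('top plate')
        for p in q:print(p,ray('top',*p.astype(float),.015).round(4))
```

```text
glass 240.0 (293, 176, 20, 17) ((302.24298095703125, 183.94161987304688), (15.599732398986816, 19.80730628967285), 110.64586639404297)
[ 0.7649 -0.1289  0.2   ]
lowsat 27925.0 (0, 101, 640, 99)
lowsat 1598.5 (84, 10, 55, 54)
lowsat 1450.5 (491, 0, 109, 45)
lowsat 680.5 (329, 0, 34, 41)
[332   0] [ 0.574  -0.1003  0.015 ]
[332  40] [ 0.6324 -0.0932  0.015 ]
[334  27] [ 0.6118 -0.0927  0.015 ]
[345  27] [ 0.6103 -0.0762  0.015 ]
[346  38] [ 0.6273 -0.0719  0.015 ]
[346  25] [ 0.6071 -0.0752  0.015 ]
[360  22] [ 0.6008 -0.0551  0.015 ]
[362   4] [ 0.5755 -0.0573  0.015 ]
[342   0] [ 0.5728 -0.0864  0.015 ]
[339   5] [ 0.5798 -0.0896  0.015 ]
[339   0] [ 0.5732 -0.0905  0.015 ]
top plate
[367  90] [ 0.9338 -0.1464  0.015 ]
[362 106] [ 0.8794 -0.1308  0.015 ]
[351 105] [ 0.8818 -0.0957  0.015 ]
[345 131] [ 0.7951 -0.0778  0.015 ]
[380 140] [ 0.7687 -0.1885  0.015 ]
[386 112] [ 0.8616 -0.2074  0.015 ]
[380 109] [ 0.871  -0.1883  0.015 ]
[383  94] [ 0.9217 -0.1978  0.015 ]
[379  92] [ 0.9281 -0.185   0.015 ]
[379  98] [ 0.9079 -0.185   0.015 ]
[373 100] [ 0.9006 -0.1658  0.015 ]
[369  96] [ 0.9137 -0.153   0.015 ]
[372  90] [ 0.9342 -0.1625  0.015 ]
```

Call:
drive_tool(
  plan=[
    [[0,0,0],[0,0.105,0]],
    [[0,0,0],[0,0.105,0]],
    [[0,0,0],[0,0.105,0]],
    [[0,0,0],[0,0.105,0]],
    [[-0.032,-0.003,0],[0,0,0]],
    [[-0.032,-0.003,0],[0,0,0]],
    [[-0.032,-0.003,0],[0,0,0]],
    [[-0.032,-0.003,0],[0,0,0]],
    [[-0.032,-0.003,0],[0,0,0]],
    [[-0.032,-0.003,0],[0,0,0]],
    [[-0.032,-0.003,0],[0,0,0]],
    [[0,0,0],[0,0,0]],
    [[0,0,0],[0,0,0]],
  ],
)

```text
time_s: 18.35
tool_pos: [0.7162, -0.1219, 0.4863]
tool_rot: [-0.045, 0.988, 0.006, 0.149]
wrist_force: [-0.9, -0.2, 0.0]
opening: 0.0556
grasp_force: 0.0
```

Run:
```python
from h import *
W,c,s=wcam();im=snap('wrist','w10');np.savez('w10.npz',W=W)
print(s['time_s'],s['tool_pos'],W[:3,3].round(3))
for X in([.766,-.13,.2],[.85,-.145,.22],[.77,-.19,.012],[.79,-.076,.012],[.88,-.1,.012],[.87,-.21,.012]):print(X,np.round(wproj(W,c,X)))
h=cv2.cvtColor(im,cv2.COLOR_RGB2HSV);S=h[:,:,1];V=h[:,:,2]
u,v=map(int,wproj(W,c,[.80,-.14,.15]))
for r in range(v-70,v+110,6): print(r,' '.join('%3d/%-3d'%(S[r,x],V[r,x]) for x in range(u-80,u+80,8)))
```

```text
18.35 [ 0.71619814 -0.12194241  0.48627823] [ 0.601 -0.132  0.6  ]
[0.766, -0.13, 0.2] [312. 130.]
[0.85, -0.145, 0.22] [297. 188.]
[0.77, -0.19, 0.012] [282.  89.]
[0.79, -0.076, 0.012] [341. 106.]
[0.88, -0.1, 0.012] [324. 147.]
[0.87, -0.21, 0.012] [271. 138.]
67 143/177 143/160 144/156 144/152 142/149 143/160 142/156 144/152 144/149 143/148 143/130 145/148 143/148 144/149 144/150 143/152 143/153 143/153 142/154 142/154
73 144/177 144/161 143/160 143/162 143/160 144/161 143/162 148/164 147/165 145/165 145/148 145/163 144/163 142/162 145/158 143/155 143/153 144/152 144/154 141/155
79 142/167 142/153 145/155 144/156 143/157 144/159 143/162 144/165 145/164 143/166 145/164 144/166 143/166 144/167 144/165 143/164 145/164 145/164 145/155 143/152
85 142/113 142/106 143/118 145/132 142/142 144/149 144/152 142/154 143/157 144/158 141/173 143/168 144/163 146/164 144/165 144/166 146/126 144/168 143/169 146/168
91 144/135 144/133 143/132 144/133 143/134 140/131 145/120 138/105  38/40  141/92  141/130 142/145 144/159 143/159 142/156 140/71  138/74  142/72  145/74  146/162
97 142/147 143/143 14
[... 3377 characters left out ...]
/129   6/128   8/129   8/130   8/129   6/126
223  10/130   8/132   6/133   8/132   8/130   8/128   8/132   6/134   6/135   6/133   6/129   8/130   6/130   6/129   8/127   8/129   6/131   6/133   8/132  10/129
229   8/129   6/128   8/131   8/130   6/127   6/128   8/131   6/133   6/135   6/133   6/130   8/129   6/129  10/127   8/125  10/126   6/131   6/134   2/131   8/129
235   8/129  10/130   8/129   8/129   6/128   8/128   8/131   6/132   4/134   6/134  10/131  10/128   8/128   8/128   8/126   8/126   6/128  10/132   8/131   8/130
241  10/130  10/130   6/129   8/131   8/129   8/130   8/131   6/133   4/132   6/131   6/129   8/129   8/129   8/128   8/129   6/127   8/129   6/128   6/130   6/127
```

Run:
```python
from h import *
b=cv2.imread('pics/w10.png');W=np.load('w10.npz')['W'];c=ctrl.calibration('wrist')
h=cv2.cvtColor(b,cv2.COLOR_BGR2HSV);S=h[:,:,1].astype(float);V=h[:,:,2]
d=lambda u,v:W[:3,:3]@np.array([(u-c['cx'])/c['fx'],(v-c['cy'])/c['fy'],1])
def ang(p,q,nm):
    n=np.cross(d(*p),d(*q));t=np.cross(n,[0,0,1]);t/=np.linalg.norm(t);print(nm,np.round(p,1),np.round(q,1),'dir deg',round(float(np.degrees(np.arctan2(t[1],t[0])))%180,2))
def sub(a,i):  # 80-crossing between i-1,i
    return i-1+(a[i-1]-80)/(a[i-1]-a[i]+1e-9)
def rows(rs,left,x0,x1,nm):
    P=[]
    for r in rs:
        idx=np.flatnonzero(S[r,x0:x1]<80)
        if len(idx)==0: continue
        i=x0+(idx[0] if left else idx[-1]+1)
        a=S[r];P.append((sub(a,i),r))
    P=np.array(P);k=np.polyfit(P[:,1],P[:,0],1);e=np.polyval(k,P[:,1])-P[:,0];ok=abs(e)<1;k=np.polyfit(P[ok,1],P[ok,0],1);r0,r1=P[ok,1].min(),P[ok,1].max()
    print(ok.sum(),len(P),end=' ');ang((np.polyval(k,r0),r0),(np.polyval(k,r1),r1),nm);return k
def cols(us,y0,y1,nm):
    P=[]
    for u in us:
        i=y0+np.flatnonzero(S[y0:y1,u]<80)[0];P.append((u,sub(S[:,u],i)))
    P=np.array(P);k=np.polyfit(P[:,0],P[:,1],1);e=np.polyval(k,P[:,0])-P[:,1];ok=abs(e)<1;k=np.polyfit(P[ok,0],P[ok,1],1);u0,u1=P[ok,0].min(),P[ok,0].max()
    print(ok.sum(),len(P),end=' ');ang((u0,np.polyval(k,u0)),(u1,np.polyval(k,u1)),nm)
rows(range(149,165),True,275,330,'head L');rows(range(149,165),False,275,340,'head R')
cols(range(286,330,2),80,125,'plate front');rows(range(96,132),True,255,320,'plate L');rows(range(112,120),False,300,350,'plate R')
g=cv2.cvtColor(b,cv2.COLOR_BGR2GRAY)
m=cv2.inRange(V,50,80);m[:118]=0;m[143:]=0;m[:,:298]=0;m[:,328:]=0;m=cv2.morphologyEx(m,cv2.MORPH_OPEN,np.ones((3,3)))
for k in cv2.findContours(m,0,1)[0]:
    if cv2.contourArea(k)>30:e=cv2.fitEllipse(k);print('glass',cv2.contourArea(k),cv2.boundingRect(k),e,wray(W,c,*e[0],.2).round(4))
for r in range(116,150,2):print(r,' '.join('%3d'%x for x in V[r,284:332:2]))
```

```text
16 16 head L [286. 149.] [281.9 164. ] dir deg 168.05
15 16 head R [326.3 150. ] [323.9 164. ] dir deg 176.97
22 22 plate front [286.   89.8] [328.  103.3] dir deg 77.51
36 36 plate L [279.7  96. ] [271.4 131. ] dir deg 167.71
8 8 plate R [340.2 112. ] [337.6 119. ] dir deg 167.05
glass 147.5 (302, 122, 23, 13) ((313.01080322265625, 127.68596649169922), (8.10194206237793, 24.500072479248047), 109.97683715820312) [ 0.7631 -0.1284  0.2   ]
116  79  77  80  83  84  85  85  83  83  85  84  84  82  84  83  85  84  84  85  84  83  83  79  45
118  77  77  77  78  82  85  84  83  84  85  84  84  83  84  85  84  84  84  84  86  84  84  50  43
120  77  76  76  75  78  84  84  67  59  56  55  60  61  73  82  82  84  82  81  82  83  82  48  43
122  76  78  78  77  80  88  66  21  15  36  56  58  57  47  35  34  57  45  46  45  46  45  43  45
124  77  76  79  90  95  94  29  15  23  71  74  73  73  73  71  68  45  27  31  42  43  43  41  42
126  76  79  89  95  95  90  26  12  20  76  74  72  74  73  75  74  75  72  48  21  36  43  42  44
128  75  78 116  95  96  80  24  23  14  52  80  73  73  7
[... 341 characters left out ...]

136  76  77 114 197 209 183 109  94  75  33  41  48  51  45  33  27  23  25  21  18  17  18  42 106
138  77  76  49  98 206 219 208 146 101  86  61  44  50  40  35  33  30  29  26  25  24  19  76 107
140  82  75  33  19  99 190 222 223 203 147 106  92  74  43  43  32  29  22  26  23  20  41 105 108
142 141 120  26  16  16  52 161 220 227 227 218 169 124 108 104  87  87  71  70  72  88 106 109 107
144 156 128  18  18  13  15  24  80 172 225 230 227 222 207 195 141 123 115 112 110 110 111 110 113
146 162  84  29  29  26  23  21  18  29  87 163 203 222 232 229 224 218 202 188 173 164 157 143 127
148 159  51  31  36  38  31  33  27  24  20  25  52  90 161 173 219 215 208 202 191 177 162 146 156
```

Camera yaw is -12.3° (plate and head edges agree) and the lens is at about (0.764, -0.129, 0.2), so the focus is at about (0.588, -0.090, 0.2). Now going above the stem.

Call:
drive_tool(
  plan=[
    [[0,0,0],[0,0.1,0]],
    [[0,0,0],[0,0.1,0]],
    [[0,0,0],[0,0.1,0]],
    [[0.0152,0.0041,0.0316],[0,0,0]],
    [[0.0152,0.0041,0.0316],[0,0,0]],
    [[0.0152,0.0041,0.0316],[0,0,0]],
    [[0.0152,0.0041,0.0316],[0,0,0]],
    [[0.0152,0.0041,0.0316],[0,0,0]],
    [[0.0152,0.0041,0.0316],[0,0,0]],
    [[0.0152,0.0041,0.0316],[0,0,0]],
    [[0.0152,0.0041,0.0316],[0,0,0]],
    [[0.0152,0.0041,0.0316],[0,0,0]],
    [[0.0152,0.0041,0.0316],[0,0,0]],
    [[0,0,0],[0,0,0]],
    [[0,0,0],[0,0,0]],
    [[0,0,0],[0,0,0]],
  ],
  hand=0.3,
)

```text
time_s: 19.73
tool_pos: [0.5603, -0.0957, 0.1727]
tool_rot: [-0.046, 0.999, -0.001, 0.001]
wrist_force: [0.1, -0.2, 0.2]
opening: 0.0556
grasp_force: 0.0
```

Run:
```python
from h import *
W,c,s=wcam();im=snap('wrist','w11');np.savez('w11.npz',W=W)
M=Ro.from_quat(s['tool_rot']).as_matrix();print(s['time_s'],s['tool_pos'],M.round(4),s['opening'])
a=.0942;C=np.array([.5611,-.0951]);x=np.array([.9956,a]);y=np.array([-a,.9956])
for z in(.07,.12):print(z,[np.round(wproj(W,c,[*(C+sx*.012*x+sy*.008*y),z])).tolist() for sx,sy in((-1,-1),(-1,1),(1,1),(1,-1))])
V=cv2.cvtColor(im,cv2.COLOR_RGB2HSV)[:,:,2];u,v=map(int,wproj(W,c,[*C,.12]))
for r in range(v-60,v+48,6):print(r,' '.join('%3d'%k for k in V[r,u-72:u+73:6]))
print(u,v)
```

```text
19.7333 [ 0.56032309 -0.09565146  0.17272064] [[-0.9958 -0.0916  0.0022]
 [-0.0916  0.9958 -0.0014]
 [-0.0021 -0.0016 -1.    ]] 0.05556696862385801
0.07 [[311.0, 184.0], [331.0, 183.0], [331.0, 211.0], [312.0, 211.0]]
0.12 [[309.0, 203.0], [333.0, 203.0], [333.0, 236.0], [310.0, 236.0]]
159 184 170 169 141 102 223 223 206 205 203 204 202 210 219 220 220 220 219 219 219 218 218 217 215 214
165 174 173 172 121 119 223 225 209 205 203 200  98 154 127 216 214 214 214 213 212 211 209 210 210 210
171 176 175 177 132 129 220 223 223 204 202 202 112 191 159 219 219 218 218 218 218 217 216 217 216 216
177 174 174 174 141 141 218 223 222 203 201 199  96 191 138 215 215 216 214 214 214 212 212 213 211 207
183 168 167 167 158 150 214 223 223 222 202 199 100 188 136 218 213 217 216 216 215 215 120 120 118 107
189 174 174 165 175 168 170 218 218 216 206 180  82  83  79 119 119 120 119 118 119 119 119 119 104 117
195 175 175 159 169 169 161 219 219 219 218 178  83  82  82 116 118 118 119 119 117 162 116 116  98  99
201 170 172 157 160 163 140 220 221 220 204 175  84  86  84 112 120 119 120 118 118 
[... 367 characters left out ...]
 200 198 186 116 116 117 162 215 215 215 215 215 198 197 195 195 195
231 143 141 105 153 140 140 213 214 195 196 186 115 117 121 160 212 213 213 212 208 194 193 193 191 191
237 158 159  97 156 158 158 190 196 196 189 192 163 163 165 207 211 210 211 212 194 195 196 195 194 194
243 163 164  96 162 163 163 192 192 192 192 192 203 210 212 212 211 211 211 199 192 194 193 193 192 191
249  79  70  19 167 168 169 190 191 191 192 191 192 193 193 207 194 211 196 197 196 196 194  17  73 160
255  71  67  19 156 156 155 189 190 188 189 190 188 190 191 189 189 191 191 192 192 192 182  14  71  71
261  71  17  19 159 159 159 159 157 158 158 157 156 156 155 155 155 154 154 153 154 155 145  16  38  71
321 219
```

The stem top is at cols 309–333 and rows 205–236 px, right where predicted. Descending and gripping.

Call:
drive_tool(
  plan=[
    [[0,0,0.019],[0,0,0]],
    [[0,0,0.019],[0,0,0]],
    [[0,0,0.019],[0,0,0]],
    [[0,0,0.019],[0,0,0]],
    [[0,0,0.0175],[0,0,0]],
    [[0,0,0],[0,0,0]],
    [[0,0,0],[0,0,0]],
  ],
)

```text
time_s: 20.37
tool_pos: [0.56, -0.0954, 0.0784]
tool_rot: [-0.046, 0.999, -0.0, 0.0]
wrist_force: [-0.2, -0.1, 1.0]
opening: 0.0553
grasp_force: 0.0
```

Call:
drive_tool(
  plan=[
    [[0,0,0],[0,0,0]],
    [[0,0,0],[0,0,0]],
    [[0,0,0],[0,0,0]],
    [[0,0,0],[0,0,0]],
    [[0,0,0],[0,0,0]],
    [[0,0,0],[0,0,0]],
    [[0,0,0],[0,0,0]],
    [[0,0,0],[0,0,0]],
    [[0,0,0],[0,0,0]],
  ],
  hand=-1,
  squeeze=70,
)

```text
time_s: 21.12
tool_pos: [0.5598, -0.0953, 0.0788]
tool_rot: [-0.046, 0.999, -0.0, 0.001]
wrist_force: [-0.8, 0.6, 8.9]
opening: 0.0149
grasp_force: 67.9
```

Call:
drive_tool(
  plan=[
    [[0,0,-0.003],[0,0,0]],
    [[0,0,-0.006],[0,0,0]],
    [[0,0,-0.008],[0,0,0]],
    [[0,0,-0.008],[0,0,0]],
    [[0,0,-0.01],[0,0,0]],
    [[0,0,-0.01],[0,0,0]],
    [[0,0,-0.01],[0,0,0]],
    [[0,0,-0.01],[0,0,0]],
    [[0,0,-0.01],[0,0,0]],
    [[0,0,-0.015],[0,0,0]],
    [[0,0,-0.02],[0,0,0]],
    [[0,0,-0.025],[0,0,0]],
    [[0,0,-0.02],[0,0,0]],
    [[0,0,-0.006],[0,0,0]],
    [[0,0,0],[0,0,0]],
    [[0,0,0],[0,0,0]],
  ],
)

```text
time_s: 22.45
tool_pos: [0.5587, -0.095, 0.2381]
tool_rot: [-0.046, 0.999, 0.0, -0.0]
wrist_force: [-1.3, 0.1, -5.4]
opening: 0.0153
grasp_force: 68.6
```

Call:
drive_tool(
  plan=[
    [[-0.0148,0.001,-0.0008],[0,0,0]],
    [[-0.0148,0.001,-0.0008],[0,0,0]],
    [[0,0,0],[0,0,0.1174]],
    [[0,0,0],[0,0,0.1174]],
    [[0,0,0],[0,0,0.1174]],
    [[0,0,0],[0,0,0.1174]],
    [[0,0,0],[0,0,0.1174]],
    [[0,0,0],[0,0,0.1174]],
    [[0,0,0],[0,0,0.1174]],
    [[0,0,0],[0,0,0.1174]],
    [[0,0,0],[0,0,0.1174]],
    [[0,0,0],[0,0,0.1174]],
    [[0,0,0],[0,0,0.1174]],
    [[0,0,0],[0,0,0.1174]],
    [[0,0,0],[0,0,0.1174]],
    [[0,0,0],[0,0,0.1174]],
    [[0,0,0],[0,0,0.1174]],
    [[0,0,0],[0,0,0.1174]],
    [[0,0,0],[0,0,0]],
    [[0,0,0],[0,0,0]],
  ],
)

```text
time_s: 24.12
tool_pos: [0.5877, -0.0903, 0.2388]
tool_rot: [0.778, 0.628, -0.001, -0.001]
wrist_force: [0.7, 0.3, -4.8]
opening: 0.0153
grasp_force: 68.4
```

Run:
```python
from h import *
W,c,s=wcam();M=Ro.from_quat(s['tool_rot']).as_matrix();print(s['time_s'],s['tool_pos'],'tool y deg',np.degrees(np.arctan2(M[1,1],M[0,1])),M[2],s['joint_positions'].round(2),s['opening'])
t=snap('top','t12');w=snap('wrist','w12')
F=np.array([.588,-.0904,.2]);a=np.radians(-12.3);gx=np.array([np.sin(a),-np.cos(a),0]);gx/=1
# predicted blade-shoulder ends (z=.235) in wrist view
for sgn in(-1,1):print('blade top end',np.round(wproj(W,c,F+sgn*.03*gx+[0,0,.035])),'stem base',np.round(wproj(W,c,F+sgn*.012*gx+[0,0,.035])))
print('blade bottom',np.round(wproj(W,c,F-[0,0,.035])))
h=cv2.cvtColor(w,cv2.COLOR_RGB2HSV)
for r in range(190,330,7):print(r,' '.join('%3d'%k for k in h[r,270:374:5,2]),'|',' '.join('%3d'%k for k in h[r,270:374:8,1]))
```

```text
24.1167 [ 0.58771653 -0.09027761  0.23880053] tool y deg -12.144818855965537 [ 7.38107195e-05 -2.32204119e-03 -9.99997301e-01] [-0.25  0.44  1.41 -0.    1.29 -0.04] 0.01525174230918279
blade top end [319. 202.] stem base [319. 235.]
blade top end [319. 303.] stem base [319. 275.]
blade bottom [320. 210.]
190 139  59  56  57  64  68  67  77 110  89  88  90 228 238 234 234 234 141 152 160 167 |  17 164 173 169 135  19  20  17  12  12  13 144 145
197  85  64  73  88 169 226 237 238 234  90  88  90 210 236 236 236 234 155 145 160 164 |  39 155  20  20  13  13  20  22  13  13  12 146 143
204 217 228 236 230 234 234 237 235 230 100  99 104 160 234 237 236 233 188 128 124 110 |  20  14  12  13  12  13  23  20  13  13  13 142 145
211 232 231 231 237 234 232 233 239 231  97  96  99 121 102  94 115 125 133 136 155 160 |  13  13  13  13  12  14  19  20  78 143 141 145 144
218 232 232 233 236 232 237 236 221 175  97  96 100 114 173 123 159 161 150 144 149 159 |  13  12  12  13  13  90  21  26 143 144 144 142 143
225 230 234 232 156 127 140 149 165 169  97  97 101 124 176 147 134 158 154 144 141 
[... 1345 characters left out ...]
23  26  24  25  24  53 102 102 103  99  98  98  80  70  20  23  26  24  23  24 |  32  43  12  22  20  20  20  18  19  21  33  39  35
302  23  24  24  24  24  23  67 102 100  98  99  80  78  77  70  18  24  22  24  19  23 |  33  11  31  12  17  20  23  23  20   0  21  41  49
309  23  25  23  25  25  27  63 203 208 196 190 191  77  78  69  20  23  23  24  23  23 |  22  20  44  20  20  21  19  20  20  26  22  36  32
316  20  21  18  19  21  23  73 181 182 183 185 187  89  79  68  18  20  21  21  23  20 |  26  12  22  41  21  21  20  19  20  12  26  43  35
323  25  22  24  26  24  20  66 177 179 178 179 182 184 182 104  20  22  25  23  25  21 |  31  31  32  12  20  20  21  21  20  17  12  35  11
```

The blade shows edge-on at cols 313–328 and the stem base at row ~235 px, both within about 1 px of prediction. A final 1 mm trim, then settle and hand in.

Call:
drive_tool(
  plan=[
    [[0,0,-0.001],[0,0,0]],
    [[0,0,0],[0,0,0.002]],
    [[0,0,0],[0,0,0]],
    [[0,0,0],[0,0,0]],
    [[0,0,0],[0,0,0]],
    [[0,0,0],[0,0,0]],
    [[0,0,0],[0,0,0]],
    [[0,0,0],[0,0,0]],
  ],
)

```text
time_s: 24.88
tool_pos: [0.5883, -0.0904, 0.2412]
tool_rot: [0.78, 0.626, 0.0, 0.0]
wrist_force: [0.6, -0.2, -5.0]
opening: 0.0148
grasp_force: 68.4
```

```bash
python3 -c "
from cell import ctrl
s=ctrl.sense();print(s['time_s'],s['tool_pos'],s['grasp_force'],abs(s['dq']).max());print(ctrl.sign_off())"
```

```text
24.8833 [ 0.58834256 -0.09041917  0.24119624] 68.35268497467041 0.001032592083124686
the job is handed in; nothing more can be done
None
```

The job is handed in at 24.9 s: all four flakes are in the tray, the scraper stands upright on the bench, and the gate is held steady at the focus point, stem up and a broad face square to the lens, within a few millimetres by my measurements.

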